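Seat the ballast disc in a turned lamp base

ROBOT

A 6-joint arm with a two-finger parallel gripper is mounted at the origin on the work surface. World frame = base frame: x ahead of the robot, y to its left, z up, the work surface at z = 0. Lengths are in mm, angles in degrees, forces in N, time in s.
With the tool pointing down it reaches from about 275 to 875 mm from the base axis. Payload 12.5 kg.
Tool frame: the origin (TCP) lies midway between the tips of the shut fingers; the grasp point (between the pads) lies 19 mm behind it; x points along the fingers, y is the direction in which the jaws open and shut, and the axes are right-handed (so a half turn about x gives the same grasp; the last joint's range is limited). The gripper opens to 85 mm and grips with 20 to 120 N. Pads are 22 mm wide; open, the fingers measure 114 mm over their backs; the gripper's body (76 mm by 85 mm) begins 54 mm behind the grasp point. The pads swing forward as they close: fully open they stand 13 mm farther back than shut.
Start: joints at [-4.847, 20.094, 94.641, -0, 65.266, -4.847], TCP at [549.986, 0.027, 231.29] pointing down, gripper open.
Joint ranges: [-157.81, 157.81], [-45, 120.19], [0.68, 151.7], [-89.99, 269.99], [4.06, 180], [-164.3, 164.3]. Speed limits (degrees/s): [127.2, 127.2, 159.86, 180, 180, 180].

INTERFACE

Orientations are given as [roll, pitch, yaw] about the fixed x, y, z axes, in that order (R = Rz(yaw) Ry(pitch) Rx(roll)).
In Python, from cell import bot gives the robot as it stands. The module is installed in compiled form; this text tells all that it offers.
- The arm moves only by the shell command python3 -m crank 'ROWS'. ROWS is a JSON object of lists of equal length, an entry for each row: "dp": the shift along the world's x, y, z in mm, a list of three; "dr": the turn, a rotation vector about the world's x, y, z in rad, a list of three; "gripper": the finger opening in mm, from 0 to 85.4. A call has exactly 10 rows; each row is the pose to reach, as a shift and turn from the pose commanded when the call began; what a row does not reach only later rows make up. A row lasts 1/12 s, in which the tool goes at most 41.7 mm and 7.16 degrees, less where a joint would pass 70% of its speed; a pose out of reach is approached as far as the arm can. A call with a gripper value outside its range is refused whole. The fingers move at their own pace and stop on an object; the grip force is fixed at half the most. Time passes only in rows, so rows that repeat a pose let the fingers close, or fill a call up. It gives the time, the measured TCP pose, the force and the opening at its end, in the units of the state.
- bot.sense(): the state, without advancing time (a new reading comes with each control period).
- bot.snapshot(name): name is "scene" or "side" or "wrist"; returns (picture, depth): 480x640x3 uint8, blue, green, red; 480x640 float32, mm along the optical axis (not along the pixel's ray), 0 where there is no reading.
- bot.camera_info(name): a dict with "fov_y" (degrees; the focal length in pixels is half the picture's height over the tangent of half this angle, whatever the lens; pixels are square), "cx", "cy" (the principal point, pixels), "k1" (the pictures are not rectified: a ray, as slopes to the right and down, at radius r is drawn at 1 + k1 r^2 times it, then the intrinsics apply), "R" (3x3) and "t" (3): a world point X has camera coordinates R X + t; the wrist camera has in their place "hand_eye" (4x4, takes a point from camera to tool coordinates, whose origin is the TCP and whose axes are the tool frame's). Camera axes: x right, y down, z forward; pixel columns grow to the right and rows downward; lengths in mm; the calibration is good to about 2 mm. A picture is of the moment at which its call begins: read the wrist's pose just before it. camera_info takes no time and is no camera call.
- bot.job_done(): hands the job in, once; it reports no verdict.
The state is a dict: "clock": time; "q": joint angles; "dq": joint speeds; "joint_torque": joint torques, N m; "ee_pos": TCP position; "tool_rot": TCP orientation; "ft_force": force on the tool from outside, world axes, zero at the start; "wrist_torque": the same for the moment, N m; "opening": finger opening in mm.
Only numpy, scipy, OpenCV 4.12 (cv2) and the standard library are available. Lean on these libraries where they do the work, as an engineer would, in place of code of your own. Each camera call takes 0.05 s, during which the arm holds its last target. There are 200 camera calls.

TASK

Push the steel disc across the top of the wooden lamp base with the fingertips until it drops into the round recess and lies flat on the bottom, then push the little wooden turn-button round by its peg until it points at the middle of the recess and keeps the disc in. Slide the disc only: never pick it up or push it off the base, and leave the tape roll, the wax jar and the chuck key where they are.

Things in the scene. Friction and masses are not known exactly. Their poses are not given: they have to be found in the camera images.
- lamp_base: light wood turned lamp base, standing bottom up, fixed to the bench on a flat round black mat 250 mm across: round, 200 mm across at the top, 45 mm high, flat top with a round blind recess in the middle, 64 mm across and 12 mm deep. Origin: centre of its underside on the bench, z up. Its yaw is arbitrary.
- recess (a point): centre of the recess floor, 33 mm above the bench, on the axis of the lamp base (the flat top around the recess is 12 mm higher)
- disc: loose plain steel disc, 60 mm across, 10 mm thick, about 0.22 kg; starts lying flat on the top of the lamp base, wholly beside the recess. Origin: centre of its underside. Seated, its top lies 2 mm below the flat top of the lamp base.
- keeper (a joint): angle of the dark wooden turn-button (rad), a flat level bar on top of the lamp base, 18 mm wide, turning about a brass screw. 0: it points straight at the recess axis, over the recess; positive: counter-clockwise from above. Turns from -0.9 to 2.1, starts at 1.1 to 1.9 (clear of the recess), moves with about 1 N at its peg and stays where it is left.
- keeper_peg (a point): centre of the top of the upright round peg on the turn-button, 12 mm across, standing 18 mm above the bar (its top 70.5 mm above the bench), 34 mm from the screw; it moves with the turn-button
- keeper_pivot (a point): axis of the turn-button's screw, 58 mm from the recess axis, fixed on the lamp base, at the height of its flat top (45 mm above the bench). The bar reaches 49 mm from the screw; it is 6 mm thick, its underside 1.5 mm and its top 7.5 mm above the flat top.
- tape: bystander: blue roll of tape lying flat, 100 mm across, 24 mm high, origin at the centre of its underside
- wax: bystander: round amber wax jar with steel cap, 68 mm across, 55 mm high, origin at the centre of its underside
- chuck_key: bystander: steel T-shaped chuck key lying on the bench, stem 110 mm, crossbar 90 mm, up to 17 mm high, origin under the middle of the stem
Not all that is in view belongs to the job. Leave any black or yellow look-alike of the disc alone.

How it is judged:
By the outcome, as a careful person would: the job done as asked, in the order asked, and still so for the second after the job is handed in, with the robot touching nothing.
It also fails if it takes over 56 s, if anything falls off the work surface, if the arm or the gripper's body presses on something with over 40 N, if the wrist force passes 120 N, or if a joint passes its speed limit or range.

## Working session

There is one attempt and no reset: what is moved stays moved. The work goes in short steps, Python scripts to look and compute and a shell command to move; the robot and the scene stay as the last step left them, time stands still between calls to the robot, and variables do not carry over. Pictures are saved under pics/ and viewed, about 8 in all and at most 12, crops included, and the job is handed in when it is done.

```bash
mkdir -p pics
cat > h.py <<'E'
import numpy as np, cv2
from cell import bot
from scipy.spatial.transform import Rotation as Ro
def cam(name,st=None):
    c=bot.camera_info(name); f=240/np.tan(np.radians(c['fov_y'])/2)
    if 'R' in c: R=np.array(c['R']).T; o=-R@np.array(c['t'])
    else:
        st=st or bot.sense(); T=np.array(c['hand_eye']); W=Ro.from_euler('xyz',st['tool_rot'],degrees=True).as_matrix()
        R=W@T[:3,:3]; o=W@T[:3,3]+np.array(st['ee_pos'])
    return c,f,R,o
def ray(C,uv,z):
    c,f,R,o=C; K=np.array([[f,0,c['cx']],[0,f,c['cy']],[0,0,1]])
    uv=np.atleast_2d(uv).astype(float); d=(uv-[c['cx'],c['cy']])/f; s=d.copy()
    for _ in range(30): s=d/(1+c['k1']*(s**2).sum(1,keepdims=True))
    r=np.c_[s,np.ones(len(s))]@R.T
    return o+r*((z-o[2])/r[:,2])[:,None]
def proj(C,X):
    c,f,R,o=C; p=(np.atleast_2d(X)-o)@R; s=p[:,:2]/p[:,2:]
    return s*(1+c['k1']*(s**2).sum(1,keepdims=True))*f+[c['cx'],c['cy']]
E
python3 - <<'E'
from h import *
print(bot.sense())
ims=[]
for n in ['scene','side','wrist']:
    im,d=bot.snapshot(n); cv2.imwrite(f'pics/{n}0.png',im); np.save(f'pics/{n}0.npy',d); ims.append(im)
    c=cam(n); print(n,c[3],c[0]['k1'],c[1])
E
```

```text
{'clock': 0.0, 'q': array([-4.85003119e+00,  2.01259671e+01,  9.46796168e+01,  3.02026234e-04,
        6.52662932e+01, -4.84853617e+00]), 'dq': array([-0.08323667,  0.06303963,  0.01665167,  0.05059783,  0.03659794,
        0.01984047]), 'joint_torque': array([ 1.33101348e-03, -5.06107914e+01, -2.91406649e+01,  6.01447425e-06,
        4.57781483e-03,  4.96419239e-05]), 'ee_pos': array([5.49642816e+02, 3.01987788e-02, 2.30725161e+02]), 'tool_rot': array([-95.06707811,  89.92812241, 174.93130033]), 'ft_force': array([ 0.03719548,  0.02575567, -0.76766849]), 'wrist_torque': array([ 0.01997139, -0.02384995,  0.04023062]), 'opening': 85.08950591436509}
scene [1166.68841896  664.97240813 1111.0703607 ] -0.15605089889457657 599.5347074637984
side [ -41.47634746 -687.19856558  700.60778703] -0.155872418071089 535.6312872600317
wrist [551.13390979  79.64484246 374.38003767] -0.07142949704816633 403.6338301927102
```

View pics/scene0.png

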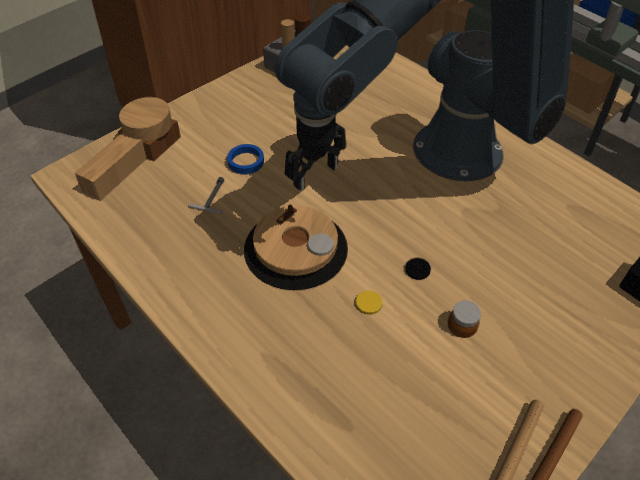

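View pics/wrist0.png

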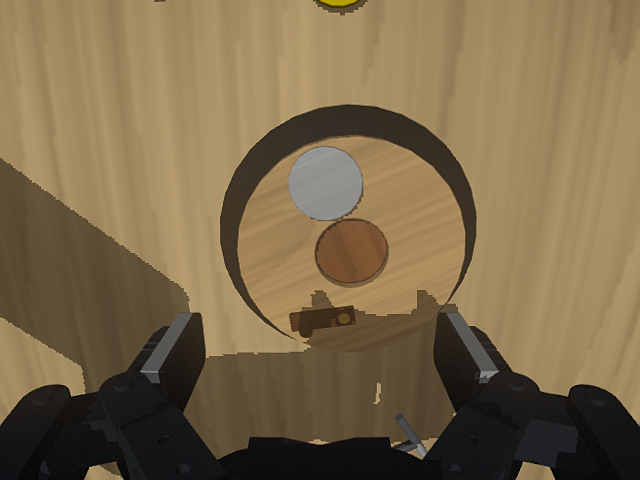

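The wrist view shows the disc at about (326,183), the recess at (351,251), the screw at (344,318) and the peg at about (305,328). The scene view agrees, with yellow and black decoys off to the side.

Run:
```python
from h import *
im=cv2.imread('pics/wrist0.png'); C=cam('wrist'); print(C[2].round(3))
hsv=cv2.cvtColor(im,cv2.COLOR_BGR2HSV)
def circ(mask,z,seed):
    n,l=cv2.connectedComponents(mask.astype(np.uint8)); m=(l==l[seed[1],seed[0]]).astype(np.uint8)
    cn=max(cv2.findContours(m,0,1)[0],key=cv2.contourArea)[:,0]
    P=ray(C,cn,z)[:,:2]; (x,y),r=cv2.minEnclosingCircle(P.astype(np.float32))
    A=np.c_[2*P,np.ones(len(P))]; s=np.linalg.lstsq(A,(P**2).sum(1),rcond=None)[0]
    print('circ',s[:2],np.sqrt(s[2]+s[0]**2+s[1]**2),'enc',x,y,r,m.sum())
print([hsv[v,u] for u,v in [(326,183),(351,251),(300,240),(344,318),(305,328),(325,322),(360,120)]])
circ((hsv[...,1]<50)&(hsv[...,2]>110),55,(326,183))
a=hsv[251,351].astype(int); circ((abs(hsv.astype(int)-a)[...,0]<=4)&(abs(hsv.astype(int)-a)[...,2]<40),45,(351,251))
d=np.load('pics/wrist0.npy')
print('screw',ray(C,(344,318),53),'peg',ray(C,(305,328),70))
print(ray(C,(351,251),45))
cr=im[270:370,260:420]; cv2.imwrite('pics/k0.png',cv2.resize(cr,None,fx=5,fy=5,interpolation=2))
```

```text
[[ 1.     0.    -0.001]
 [-0.    -0.951 -0.309]
 [-0.001  0.309 -0.951]]
[array([ 30,   5, 147], dtype=uint8), array([ 14, 154, 121], dtype=uint8), array([ 17, 118, 155], dtype=uint8), array([ 20, 169,  95], dtype=uint8), array([ 15, 147,  64], dtype=uint8), array([ 15, 149,  60], dtype=uint8), array([17, 93, 52], dtype=uint8)]
circ [555.45039793  21.15900883] 29.263062776414486 enc 555.5348510742188 21.250368118286133 29.86765480041504 4282
circ [553.86931735 -25.95562268] 64.99466163241325 enc 570.05615234375 -37.40085220336914 100.3050765991211 9209
screw [[ 573.10637221 -100.4561702    53.        ]] peg [[ 538.66665568 -100.64585658   70.        ]]
[[578.41880513 -39.38364471  45.        ]]
```

View pics/k0.png

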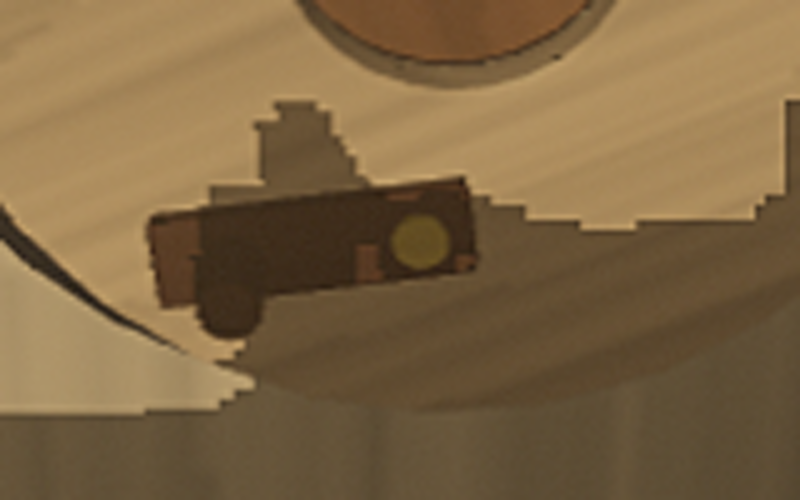

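The crop puts the screw at (344,318.4) px and the peg top at (306,331.4) px. The bar points toward −x.

Run:
```python
from h import *
C=cam('wrist'); d=np.load('pics/wrist0.npy'); c,f,R,o=C
v,u=np.mgrid[:480,:640]; uv=np.c_[u.ravel(),v.ravel()]
P0=ray(C,uv,0); dirs=(P0-o); zc=dirs@R[:,2]; X=o+dirs*(d.ravel()/zc)[:,None]; X[d.ravel()==0]=np.nan
Z=X[:,2].reshape(480,640)
print('top z',np.nanmedian(Z[230:270,260:300]),'disc',Z[183,326],'floor',Z[251,351],'bar',Z[320,325],'peg',Z[331,306],'bench',Z[60,100])
def fit(P):
    P=P[:,:2]
    for _ in range(4):
        s=np.linalg.lstsq(np.c_[2*P,np.ones(len(P))],(P**2).sum(1),rcond=None)[0]; r=np.sqrt(s[2]+s[0]**2+s[1]**2)
        e=abs(np.hypot(*(P-s[:2]).T)-r); P=P[e<max(1,2*np.median(e))]
    return s[:2].round(1),r.round(1),len(P)
low=((Z<43.0)).astype(np.uint8); n,l=cv2.connectedComponents(low,connectivity=4); m=(l==l[251,351]).astype(np.uint8)
cn=max(cv2.findContours(m,0,1)[0],key=cv2.contourArea)[:,0]; print('recess',fit(ray(C,cn,45)),m.sum(), ray(C,(351,287.6),45))
b=((Z>38)).astype(np.uint8); b[305:]=0;n,l=cv2.connectedComponents(b); m=(l==l[240,290]).astype(np.uint8)
cn=max(cv2.findContours(m,0,1)[0],key=cv2.contourArea)[:,0]; cn=cn[cn[:,1]<300]; print('base',fit(ray(C,cn,45)))
dm=(Z>50).astype(np.uint8);n,l=cv2.connectedComponents(dm);m=(l==l[183,326]).astype(np.uint8)
cn=max(cv2.findContours(m,0,1)[0],key=cv2.contourArea)[:,0]; print('disc',fit(ray(C,cn,55)))
print('screw',ray(C,(344,318.4),53.5),'peg',ray(C,(306,331.4),70.5))
```

```text
top z 45.88815865851336 disc 56.48832347094742 floor 35.81478142738422 bar 52.730774529590065 peg 71.93425635981129 bench 0.9485276608322124
recess (array([578.6, -40.8]), np.float64(31.0), 199) 3831 [[579.29746603 -74.21459862  45.        ]]
base (array([578.6, -41.1]), np.float64(98.7), 425)
disc (array([555.5,  21.2]), np.float64(29.1), 208)
screw [[ 573.08056835 -100.58155475   53.5       ]] peg [[ 539.50746095 -103.6877902    70.5       ]]
```

```bash
python3 -m crank '{"dp":[[-3,17,0],[-6,34,-20],[-9,51,-45],[-12,68,-70],[-12,68,-95],[-12,68,-120],[-12,68,-140],[-12,68,-155],[-12,68,-160],[-12,68,-160]],"dr":[[0,0,0.09],[0,0,0.18],[0,0,0.27],[0,0,0.356],[0,0,0.356],[0,0,0.356],[0,0,0.356],[0,0,0.356],[0,0,0.356],[0,0,0.356]],"gripper":[36,36,36,36,36,36,36,36,36,36]}'
python3 - <<'E'
from h import *
s=bot.sense(); print(s['ee_pos'],s['opening'],s['ft_force'],cam('wrist',s)[3]); W=Ro.from_euler('xyz',s['tool_rot'],degrees=True).as_matrix(); print(W.round(3))
a,_=bot.snapshot('wrist'); b,_=bot.snapshot('side')
cv2.imwrite('pics/w1.png',a);cv2.imwrite('pics/s1.png',b)
C=cam('side'); uv=proj(C,[[560,0,50]])[0].astype(int); print(uv)
cr=cv2.resize(b[max(0,uv[1]-90):uv[1]+60,max(0,uv[0]-100):uv[0]+100],(800,600),interpolation=2)[:480]
cv2.imwrite('pics/c1.png',np.hstack([cv2.resize(a,(400,300)),cv2.resize(cr,(400,300))]))
E
```

```text
clock: 0.98
ee_pos: [537.3, 68.0, 70.2]
tool_rot: [-108.6, 89.9, -178.2]
ft_force: [0.6, 0.5, 0.8]
opening: 36.0
[537.32039516  68.00973873  70.24253232] 35.95405770893624 [0.56346288 0.47358088 0.80678483] [511.29159889 142.66597223 213.77354816]
[[-0.002  0.937  0.349]
 [-0.     0.349 -0.937]
 [-1.    -0.002 -0.001]]
[326 244]
```

View pics/c1.png

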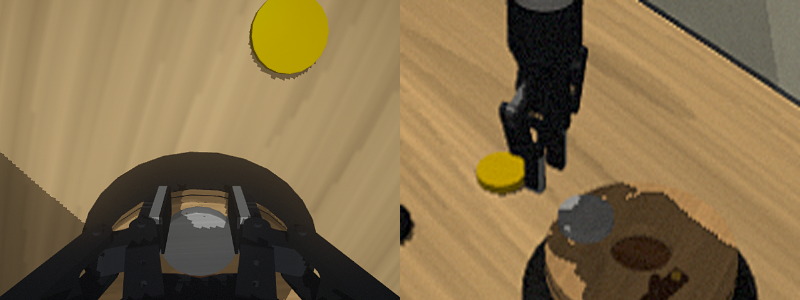

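The fingers stand open behind the disc, between the yellow decoy and the base, and are centred on the disc. Next I lower them and start pushing.

```bash
python3 -m crank '{"dp":[[0,0,-10],[0,0,-20],[0,0,-25],[0,0,-25],[2,-6,-25],[4,-11,-25],[6,-16,-25],[8,-21,-25],[9,-25,-25],[10,-28,-25]],"dr":[[0,0,0],[0,0,0],[0,0,0],[0,0,0],[0,0,0],[0,0,0],[0,0,0],[0,0,0],[0,0,0],[0,0,0]],"gripper":[36,36,36,36,36,36,36,36,36,36]}'
python3 - <<'E'
from h import *
s=bot.sense(); print(s['ee_pos'],s['ft_force'])
a,_=bot.snapshot('scene'); b,_=bot.snapshot('side')
cr=[]
for n,i in (('scene',a),('side',b)):
    uv=proj(cam(n),[[570,-20,50]])[0].astype(int); cr.append(cv2.resize(i[uv[1]-75:uv[1]+75,uv[0]-100:uv[0]+100],(400,300),interpolation=2))
cv2.imwrite('pics/c2.png',np.hstack(cr))
E
```

```text
clock: 1.92
ee_pos: [548.2, 39.4, 46.5]
tool_rot: [87.8, 90.0, 18.1]
ft_force: [-1.8, 1.6, 0.6]
opening: 36.2
[548.24561791  39.43188378  46.45338755] [-1.76490611  1.63567617  0.60826311]
```

View pics/c2.png

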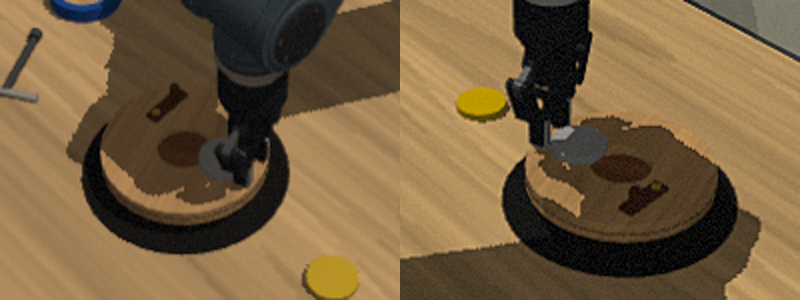

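The fingers are in contact behind the disc at about 2.4 N with no lifting force, and the disc is moving toward the recess. I keep pushing slowly.

```bash
python3 -m crank '{"dp":[[2,-5,0],[4,-10,0],[5,-15,0],[7,-20,0],[9,-25,0],[11,-30,0],[12,-34,0],[14,-38,0],[15,-41,0],[15,-41,0]],"dr":[[0,0,0],[0,0,0],[0,0,0],[0,0,0],[0,0,0],[0,0,0],[0,0,0],[0,0,0],[0,0,0],[0,0,0]],"gripper":[36,36,36,36,36,36,36,36,36,36]}'
python3 - <<'E'
from h import *
s=bot.sense(); print(s['ee_pos'],s['ft_force'])
a,_=bot.snapshot('scene'); b,d=bot.snapshot('side')
cr=[]
for n,i in (('scene',a),('side',b)):
    uv=proj(cam(n),[[570,-20,50]])[0].astype(int); cr.append(cv2.resize(i[uv[1]-75:uv[1]+75,uv[0]-100:uv[0]+100],(400,300),interpolation=2))
cv2.imwrite('pics/c3.png',np.hstack(cr))
E
```

```text
clock: 2.85
ee_pos: [563.3, -1.6, 46.3]
tool_rot: [38.7, 90.0, -30.9]
ft_force: [-0.3, 0.4, 0.8]
opening: 36.0
[563.31695801  -1.61839687  46.32696363] [-0.34844106  0.35393314  0.75238248]
```

View pics/c3.png

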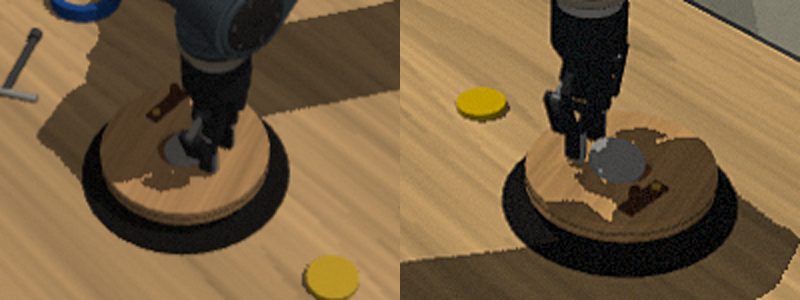

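The disc has tipped into the recess with its rear edge still on the rim. I push the remaining centimetre.

```bash
python3 -m crank '{"dp":[[0.5,-1.5,0],[1,-3,0],[1.5,-4.5,0],[2,-6,0],[2.5,-7,0],[3,-8,0],[3.3,-9,0],[3.7,-10,0],[3.7,-10,0],[3.7,-10,0]],"dr":[[0,0,0],[0,0,0],[0,0,0],[0,0,0],[0,0,0],[0,0,0],[0,0,0],[0,0,0],[0,0,0],[0,0,0]],"gripper":[36,36,36,36,36,36,36,36,36,36]}'
python3 - <<'E'
from h import *
s=bot.sense(); print(s['ee_pos'],s['ft_force'])
b,d=bot.snapshot('side'); C=cam('side'); c,f,R,o=C
for X in [[578.6,-41,43],[570,-55,43],[590,-55,43],[595,-40,43],[580,-62,43],[600,-100,45],[590,-25,43]]:
    uv=proj(C,X)[0]; u,v=uv.round().astype(int); dd=ray(C,uv,0)[0]-o; print(X,np.median((o+dd*(np.median(d[v-1:v+2,u-1:u+2])/(dd@R[:,2])))[2]).round(1))
E
```

```text
clock: 3.78
ee_pos: [566.7, -11.0, 46.3]
tool_rot: [66.0, 90.0, -3.6]
ft_force: [0.0, -0.2, -0.5]
opening: 36.0
[566.70750486 -11.02156543  46.27912711] [ 0.02470563 -0.15568917 -0.49694629]
[578.6, -41, 43] 43.6
[570, -55, 43] 43.1
[590, -55, 43] 41.8
[595, -40, 43] 43.8
[580, -62, 43] 41.0
[600, -100, 45] 44.6
[590, -25, 43] 43.2
```

```bash
python3 -m crank '{"dp":[[0,0,20],[0,0,50],[0,0,85],[5,-10,115],[10,-20,140],[12,-25,150],[12,-25,155],[12,-25,155],[12,-25,155],[12,-25,155]],"dr":[[0,0,0],[0,0,0],[0,0,0],[0,0,-0.1],[0,0,-0.2],[0,0,-0.3],[0,0,-0.356],[0,0,-0.356],[0,0,-0.356],[0,0,-0.356]],"gripper":[36,36,36,36,36,36,36,36,36,36]}'
python3 - <<'E'
from h import *
s=bot.sense(); print(s['ee_pos'],s['q'])
a,d=bot.snapshot('wrist'); C=cam('wrist',s); c,f,R,o=C
cv2.imwrite('pics/w4.png',a)
for X in [[578.6,-41,43],[560,-41,43],[597,-41,43],[578.6,-22,43],[578.6,-55,43],[610,-20,45]]:
    uv=proj(C,X)[0]; u,v=uv.round().astype(int); dd=ray(C,uv,0)[0]-o; print(X,uv.round(),(o+dd*(np.median(d[v-1:v+2,u-1:u+2])/(dd@R[:,2])))[2].round(1))
E
```

```text
clock: 4.67
ee_pos: [578.3, -35.7, 200.6]
tool_rot: [-100.8, 89.9, 169.4]
ft_force: [0.3, -0.2, -0.5]
opening: 36.2
[578.29827359 -35.74257278 200.60337723] [-8.14125332e+00  2.50164758e+01  9.19465777e+01  3.10081209e-03
  6.31004888e+01 -8.27415964e+00]
[578.6, -41, 43] [318. 222.] 43.8
[560, -41, 43] [294. 222.] 44.0
[597, -41, 43] [342. 222.] 43.3
[578.6, -22, 43] [318. 198.] 43.8
[578.6, -55, 43] [318. 239.] 44.2
[610, -20, 45] [360. 196.] 46.0
```

View pics/w4.png

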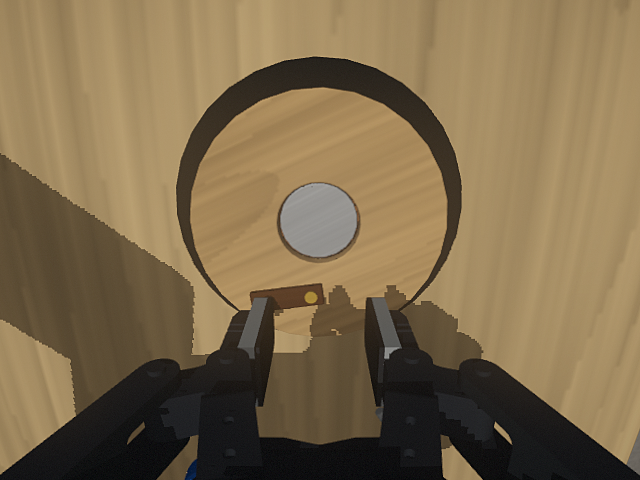

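The disc is flat in the recess: its top reads 43–44 at all five points (rim 46), and it shows a uniform ring at (318,221) px. Next I go over the peg with the jaws turned to 45°.

```bash
python3 -m crank '{"dp":[[-6,-10,0],[-12,-20,-10],[-18,-30,-30],[-24,-41,-50],[-30,-52,-70],[-36,-62,-85],[-39,-68,-95],[-39,-68,-100],[-39,-68,-100],[-39,-68,-100]],"dr":[[0,0,0.11],[0,0,0.22],[0,0,0.33],[0,0,0.44],[0,0,0.55],[0,0,0.66],[0,0,0.785],[0,0,0.785],[0,0,0.785],[0,0,0.785]],"gripper":[28,28,28,28,28,28,28,28,28,28]}'
python3 - <<'E'
from h import *
s=bot.sense(); print(s['ee_pos'],s['q'],s['opening'])
a,d=bot.snapshot('wrist'); C=cam('wrist',s)
print(Ro.from_euler('xyz',s['tool_rot'],degrees=True).as_matrix().round(3), proj(C,[[539.5,-103.7,70.5],[573,-100,53]]))
cv2.imwrite('pics/w5.png',a)
E
```

```text
clock: 5.55
ee_pos: [539.9, -103.6, 101.4]
tool_rot: [178.0, 90.0, 132.8]
ft_force: [1.1, 0.5, -0.2]
opening: 28.0
[ 539.94028051 -103.60070089  101.3673591 ] [-1.57154747e+01  2.97336066e+01  1.00822173e+02  5.83534335e-03
  4.94514561e+01 -6.04912613e+01] 27.96050742142512
[[-0.     0.71   0.704]
 [ 0.     0.704 -0.71 ]
 [-1.     0.    -0.   ]] [[315.91900885 281.8313773 ]
 [366.10889214 304.44613423]]
```

View pics/w5.png

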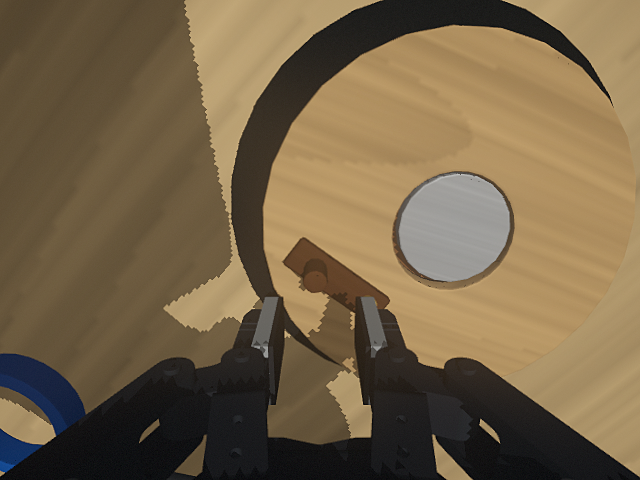

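The peg top is at (315,282) px, exactly where predicted, and lies between the jaws. I lower around it and narrow the gap.

```bash
python3 -m crank '{"dp":[[0,0,-10],[0,0,-20],[0,0,-30],[0,0,-40],[0,0,-44],[0,0,-44],[0,0,-44],[0,0,-44],[0,0,-44],[0,0,-44]],"dr":[[0,0,0],[0,0,0],[0,0,0],[0,0,0],[0,0,0],[0,0,0],[0,0,0],[0,0,0],[0,0,0],[0,0,0]],"gripper":[28,28,28,28,28,28,16,16,16,16]}'
```

```text
clock: 6.43
ee_pos: [539.9, -104.1, 57.7]
tool_rot: [28.4, 90.0, -16.6]
ft_force: [0.6, -0.3, 0.1]
opening: 16.1
```

```bash
python3 -m crank '{"dp":[[0,4,0],[0,8,0],[0.5,12,0],[2,16,0],[4,20,0],[6,23.5,0],[8.5,27,0],[11.5,29.8,0],[15,32.3,0],[15,32.3,0]],"dr":[[0,0,0],[0,0,0],[0,0,0],[0,0,0],[0,0,0],[0,0,0],[0,0,0],[0,0,0],[0,0,0],[0,0,0]],"gripper":[16,16,16,16,16,16,16,16,16,16]}'
```

```text
clock: 7.27
ee_pos: [555.8, -71.3, 57.5]
tool_rot: [39.5, 89.9, -5.5]
ft_force: [-0.1, 0.5, 0.1]
opening: 16.1
```

```bash
python3 -m crank '{"dp":[[3,1.8,0],[6,3,0],[9,4,0],[12,4.7,0],[15,5.1,0],[18,5.3,0],[20,5.3,0],[22,5.3,0],[22,5.3,0],[22,5.3,0]],"dr":[[0,0,0],[0,0,0],[0,0,0],[0,0,0],[0,0,0],[0,0,0],[0,0,0],[0,0,0],[0,0,0],[0,0,0]],"gripper":[16,16,16,16,16,16,16,16,16,16]}'
python3 - <<'E'
from h import *
s=bot.sense(); print(s['ee_pos'],s['ft_force'])
a,_=bot.snapshot('wrist'); b,_=bot.snapshot('scene')
uv=proj(cam('scene'),[[578,-60,50]])[0].astype(int)
cv2.imwrite('pics/c6.png',np.hstack([cv2.resize(a,(400,300)),cv2.resize(b[uv[1]-75:uv[1]+75,uv[0]-100:uv[0]+100],(400,300),interpolation=2)]))
E
```

```text
clock: 8.1
ee_pos: [576.9, -66.4, 57.3]
tool_rot: [39.5, 90.0, -5.6]
ft_force: [-0.7, 0.6, 0.0]
opening: 15.7
[576.94436522 -66.41539331  57.34846346] [-0.73668687  0.58915942  0.0012331 ]
```

View pics/c6.png

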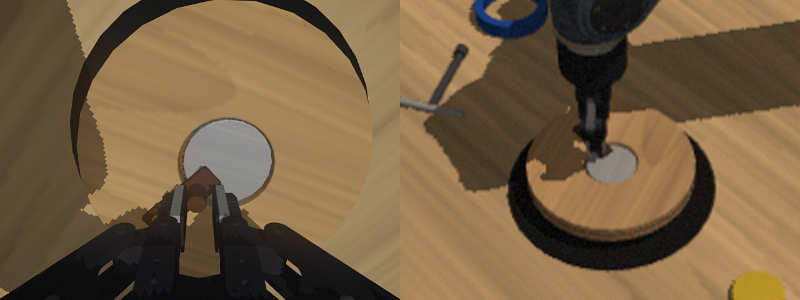

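The bar now lies over the recess, with the peg resting on the trailing pad at about (315,325) px full size. I measure the remaining angle from the bar's tip edge.

Run:
```python
from h import *
a=cv2.imread('pics/w5.png'); s=bot.sense(); a,_=bot.snapshot('wrist'); C=cam('wrist',s)
P=proj(C,[[573.1+34*np.cos(np.radians(t)),-100.3+34*np.sin(np.radians(t)),70.5] for t in (85,90,95)]); print(P)
print(proj(C,[[573.1+49*np.cos(np.radians(t)),-100.3+49*np.sin(np.radians(t)),52.5] for t in (85,90,95)]))
cv2.imwrite('pics/w7.png',cv2.resize(a[240:360,240:400],(800,600),interpolation=2))
```

```text
[[314.60338568 330.41962689]
 [309.10975871 325.20579948]
 [303.06740123 320.37804322]]
[[343.53086098 285.94251843]
 [336.46160206 278.75901266]
 [328.63127723 272.09289887]]
```

View pics/w7.png

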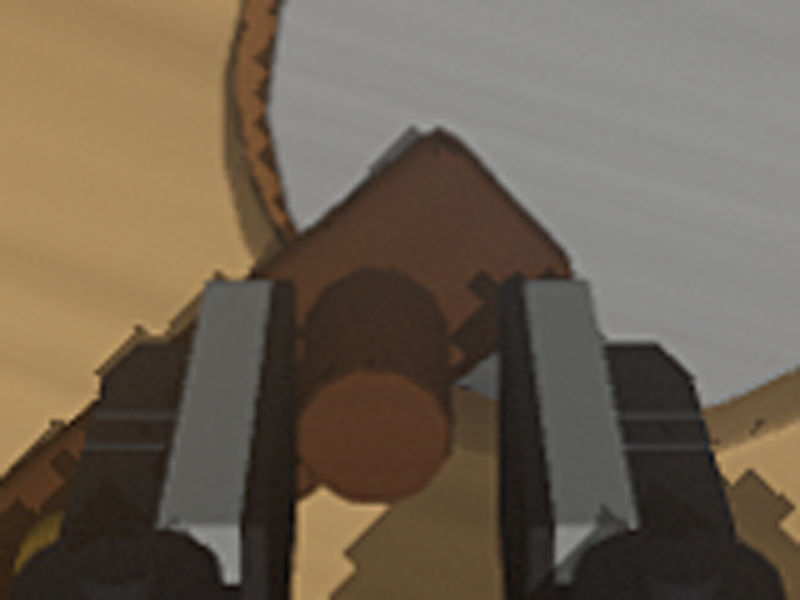

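The peg is at (315,327.4) px and the tip mid-point at (341,279), so the bar stands at about 87–88° against a target of 84.7°. I push 2 mm more in x, then back off the pad and lift.

```bash
python3 -m crank '{"dp":[[1,0,0],[2,0,0],[2,0,0],[2,0,0],[1,-1,0],[0.5,-1.5,0],[0.5,-1.5,10],[0.5,-1.5,25],[0.5,-1.5,45],[0.5,-1.5,65]],"dr":[[0,0,0],[0,0,0],[0,0,0],[0,0,0],[0,0,0],[0,0,0],[0,0,0],[0,0,0],[0,0,0],[0,0,0]],"gripper":[16,16,16,16,20,20,20,20,20,20]}'
python3 -m crank '{"dp":[[0,-5,20],[0,-15,40],[0,-25,60],[0,-35,75],[0,-40,80],[0,-45,80],[0,-45,80],[0,-45,80],[0,-45,80],[0,-45,80]],"dr":[[0,0,-0.11],[0,0,-0.22],[0,0,-0.33],[0,0,-0.44],[0,0,-0.55],[0,0,-0.66],[0,0,-0.785],[0,0,-0.785],[0,0,-0.785],[0,0,-0.785]],"gripper":[36,36,36,36,36,36,36,36,36,36]}'
python3 - <<'E'
from h import *
s=bot.sense(); print(s['ee_pos'])
a,_=bot.snapshot('wrist'); C=cam('wrist',s); cv2.imwrite('pics/w8.png',a)
uv=proj(C,[578,-60,50])[0].astype(int); x0,y0=uv[0]-100,uv[1]-75; print(x0,y0)
cv2.imwrite('pics/c8.png',cv2.resize(a[y0:y0+150,x0:x0+200],(800,600),interpolation=2))
E
```

```text
clock: 9.08
ee_pos: [577.1, -67.9, 123.6]
tool_rot: [-147.1, 90.0, 167.9]
ft_force: [-0.5, -0.7, 0.7]
opening: 19.4
clock: 9.92
ee_pos: [577.2, -112.7, 202.6]
tool_rot: [77.2, 90.0, -12.6]
ft_force: [0.9, -0.1, -0.3]
opening: 36.5
[ 577.16380963 -112.73508219  202.60565001]
218 71
```

View pics/c8.png

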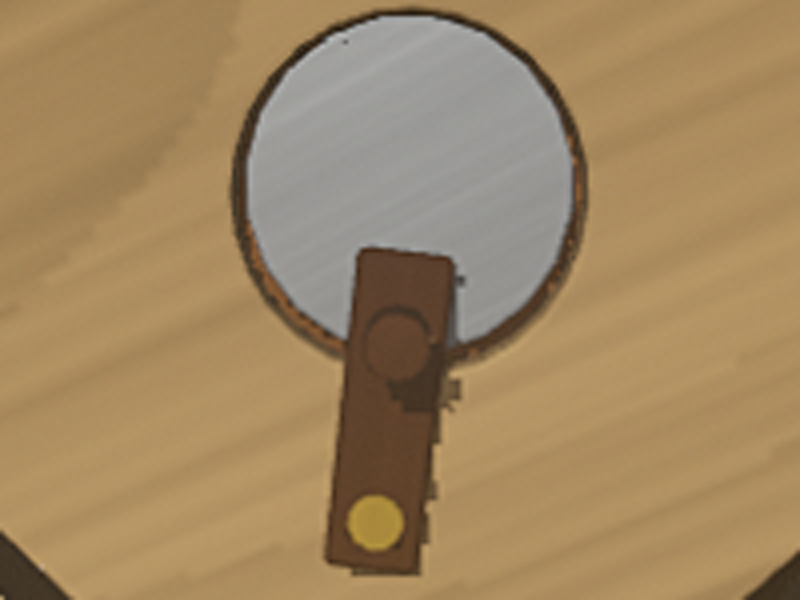

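The last view shows the screw at (376,522), the bar tip at (407,252) and the recess centre at (410,187) in crop pixels. The bar's line passes about 4 crop px from the centre, under 1° off. The disc is flat inside an even ring, and the arm is clear.

```bash
python3 -c "
from cell import bot
print(bot.job_done())"
```

```text
the job is handed in; nothing more can be done
None
```

I slid the disc across the lamp base with the spread fingertips until it dropped into the recess. I then pushed the turn-button round by its peg until it pointed at the middle of the recess, and handed the job in at about 10 s.

- **Disc:** before I turned the button, depth readings at five points on the disc's top were 43–44 mm (rim 46 mm, nominal seated height 43 mm). The disc sat in an even ring, so it is lying flat. The earlier side-camera readings were noisier, at 41–44 mm.
- **Turn-button:** in the last picture the bar lies over the disc, with its line within about 1° of the recess centre.
- **Forces:** the readings at the end of each move stayed under 3 N.
- **Bystanders:** I kept clear of the tape roll, wax jar and chuck key, but did not measure their positions again at the end.
- **Calibration:** the screw measured about 60 mm from the recess axis, against the stated 58 mm. That is within the 2 mm camera calibration.

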